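# Press the leak tester's lever through the guard window

### The arm

A 6-joint arm with a two-finger parallel gripper is mounted at the origin on the work surface. World frame = base frame: x ahead of the robot, y to its left, z up, the work surface at z = 0. Lengths are in m, angles in rad, forces in N, time in s.
With the tool pointing down it reaches from about 0.375 to 0.925 m from the base axis. Payload 5.7 kg.
Tool frame: the origin (TCP) lies at the very end of the fingers, on their centre line; the grasp point (between the pads) lies 19 mm behind it (r.tcp_to_grasp is the distance from the TCP to the grasp point, in m); z points along the fingers, y is the direction in which the jaws open and shut (so a half turn about z gives the same grasp; the last joint's range is limited). The gripper opens to 85 mm and grips with 20 to 120 N. Pads are 22 mm wide; open, the fingers measure 114 mm over their backs; the gripper's body (76 mm by 85 mm) begins 54 mm behind the grasp point. The pads swing forward as they close: fully open they stand 13 mm farther back than shut.
Start: joints at [-0.115, 0.359, 1.51, -0, 1.272, -0.115], TCP at [0.6, -0, 0.231] pointing down, gripper open.
Joint ranges: [-2.97, 2.97], [-1.01, 2.36], [0.21, 2.38], [-0.96, 4.11], [0.2, 2.71], [-2.98, 2.98]. Speed limits (rad/s): [2.39, 2.39, 3.14, 3.14, 3.14, 3.14].

### API

Orientations are given as a unit quaternion [x, y, z, w].
In Python, from station import r gives the robot as it stands.
- The arm moves only by the tool jog_arm, never from a script. Its arguments are lists of equal length, an entry for each row: "rot": the turn, a rotation vector about the tool's x, y, z as a fraction of full scale, a list of three; "dp": the shift along the tool's x, y, z as a fraction of full scale, a list of three; "fingers": the closure, from 0 (fully open) to 1 (shut). A call has exactly 10 rows; each row is the pose to reach, as a shift and turn from the pose measured when the call began, along the tool's axes at that moment; what a row does not reach only later rows make up. Full scale, the value 1, is 0.5 m for a shift and 120 degrees for a turn. A row lasts 1/10 s, in which the tool goes at most 50 mm and 8.59 degrees, less where a joint would pass 70% of its speed; a pose out of reach is approached as far as the arm can. A call with a number of a shift or a turn outside -1 to 1 is refused whole. A call with a gripper value outside its range is refused whole. The fingers move at their own pace and stop on an object; "force" is the grip in N (left out, the last holds). Time passes only in rows, so rows that repeat a pose let the fingers close, or fill a call up. It gives the time, the measured TCP pose, the force and the opening at its end, in the units of the state.
- r.state(): the state, without advancing time (a new reading comes with each control period).
- r.snapshot(name): name is "scene" or "side" or "wrist"; returns (picture, depth): 420x560x3 uint8, blue, green, red; 420x560 float32, m along the optical axis (not along the pixel's ray), 0 where there is no reading.
- r.calibration(name): a dict with "fx", "fy", "cx", "cy" (pixels), "view" (4x4, takes a point from world to camera coordinates); the wrist camera has in their place "mount" (4x4, takes a point from camera to tool coordinates, whose origin is the TCP and whose axes are the flange's). Camera axes: x right, y up, looking along -z (the intrinsics and any distortion apply to the point x, -y, -z); pixel columns grow to the right and rows downward; lengths in m; the calibration is good to about 2 mm. The wrist camera is an equidistant fisheye: a pixel r from the principal point sees the ray r / f radians off the axis. A picture is of the moment at which its call begins: read the wrist's pose just before it. calibration takes no time and is no camera call.
- r.job_done(): hands the job in, once; it reports no verdict.
The state is a dict: "time_s": time; "joint_positions": joint angles; "dq": joint speeds; "joint_efforts": joint torques, N m; "tool_pos": TCP position; "ee_rot": TCP orientation; "contact_force": force on the tool from outside, world axes, zero at the start; "ft_torque": the same for the moment, N m; "width": finger opening in m.
Only numpy, scipy, OpenCV 4.12 (cv2) and the standard library are available. Lean on these libraries where they do the work, as an engineer would, in place of code of your own. Each camera call takes 0.05 s, during which the arm holds its last target.

### The job

Give the carburetor leak tester its air charge: reach down with the fingertips through the guard window that has the red lever under it, press the red lever all the way down to its stop and keep it down for about two seconds, then let it spring back up and draw the fingers right out above the guard. Do not touch the yellow guard or its gauge, leave the black lever alone, and leave the vise and the loose parts on the bench untouched.

Things in the scene. Friction and masses are not known exactly. Their poses are not given: they have to be found in the camera images.
- guard: yellow steel guard frame fixed to the bench, 130 mm (its x) by 240 mm (its y), top face 110 mm above the bench, top bars 5 mm thick and 20 mm wide; origin on the bench under its middle. Two square windows, each 90 by 90 mm, side by side along its y, parted by a 20 mm bar. A round pressure gauge (68 mm across, top 94 mm high) is fixed to it, centred 100 mm from the origin along its +x
- window_left (a point): centre of the window on the guard's +y side, level with the guard's top face; axes as the guard's
- window_right (a point): centre of the window on the guard's -y side, level with the guard's top face; axes as the guard's
- red_lever (a joint): hinge of the red lever (air charge): 0 = up at rest, 0.30 rad = fully down on its stop. A spring pushes it back up by itself; pressing on the pad takes about 1.5 N to start and 4 N at the stop (more if pressed nearer the hinge). Arm 52 mm from hinge to pad centre, so the pad sinks about 15 mm
- red_pad (a point): top of the low domed round red pad, 30 mm across, at the free end of the red lever. At rest it is 96 mm above the bench (14 mm below the guard's top face), pressed fully down about 80 mm; it lies within 10 mm (sideways and lengthways) of the middle of one of the two windows. The lever arm runs from the pad towards the guard's own +x, to a hinge under the far bar
- black_lever (a joint): hinge of the black lever (air dump): 0 = up at rest, 0.30 rad = fully down on its stop. A spring pushes it back up by itself; pressing on the pad takes about 1.5 N to start and 4 N at the stop (more if pressed nearer the hinge). Arm 52 mm from hinge to pad centre, so the pad sinks about 15 mm
- black_pad (a point): top of the low domed round black pad, 30 mm across, at the free end of the black lever. At rest it is 96 mm above the bench (14 mm below the guard's top face), pressed fully down about 80 mm; it lies within 10 mm (sideways and lengthways) of the middle of one of the two windows. The lever arm runs from the pad towards the guard's own +x, to a hinge under the far bar
- vise: cast-iron vise with red jaws, fixed, holding an alloy intake manifold: 190 mm (x) by 130 mm (y), 205 mm high with the manifold, origin under the middle of the 150 by 100 mm foot; its handle spans to -117 mm in x and the manifold's flange to -82 mm in y
- jet_holder: loose brass main jet holder standing upright, 26 mm across, 55 mm high; origin at the centre of its foot
- boot: loose black rubber intake boot, a short tube 60 mm across and 45 mm high, standing on end; origin at the centre of its underside
- idle_knob: loose blue-anodized idle screw knob, 28 mm across, 34 mm high, standing with the screw up; origin at the centre of its underside
Not all that is in view belongs to the job. What is shaped like the part that bears black_lever but green or pink is not meant.

How it is judged:
On the way:
1. the red lever is pressed all the way down (beyond 0.25 of 0.30 rad) by the fingers and kept there for 1.5 s (value of joint red_lever above 0.25 rad and contact force between the fingers and red_lever above 0.5 N), for 1.5 s.
At the end, for the whole second after the job is handed in: both levers are up again (under 0.05 rad), the grasp point is at least 130 mm above the bench, so that the fingers are out of the window, and the loose parts stand within 15 mm of where they were, at rest (value of joint each of red_lever, black_lever below 0.05 rad and z of the grasp point in the frame of guard above 0.13 m and distance of each of jet_holder, boot, idle_knob from where it was at the start of the episode below 0.015 m and angle between each of jet_holder, boot, idle_knob's own z axis and vertical below 0.2 rad and linear speed of each of jet_holder, boot, idle_knob below 0.02 m/s); the robot touches nothing.
It fails at once if the robot touches the yellow guard or its gauge (contact force between any of the fingers, the arm and guard above 0.3 N).
It fails at once if the black lever is touched or pressed (contact force between any of the fingers, the arm and black_lever above 0.3 N or value of joint black_lever above 0.06 rad).
It fails at once if the red lever is pressed otherwise than from above through its window (grasp point over 40 mm sideways from the pad, or below the guard's mid rails) (value of joint red_lever above 0.1 rad and (horizontal distance between the grasp point and red_pad above 0.04 m or z of the grasp point in the frame of guard below 0.075 m)).
It fails at once if the vise or its manifold is touched (contact force between any of the fingers, the arm and vise above 0.3 N).
It fails at once if a loose part is touched, moved or lifted (contact force between any of the fingers, the arm and jet_holder above 0.3 N or contact force between any of the fingers, the arm and boot above 0.3 N or contact force between any of the fingers, the arm and idle_knob above 0.3 N or distance of any of jet_holder, boot, idle_knob from where it was at the start of the episode above 0.015 m).
It also fails if it takes over 35 s, if anything falls off the work surface, if the arm or the gripper's body presses on something with over 40 N, if the wrist force passes 120 N, or if a joint passes its speed limit or range.

## Working session

There is one attempt and no reset: what is moved stays moved. The work goes in short steps, Python scripts to look and compute and a tool call to move; the robot and the scene stay as the last step left them, time stands still between calls to the robot, and variables do not carry over. Pictures are saved under pics/ and viewed, and the job is handed in when it is done.

Besides the shell and the picture viewer there is one more tool, called after "Call:" as name(argument=value, ...) on one line, values as JSON. jog_arm: Moves the arm, as the interface text tells. Its arguments: {"type":"object","properties":{"rot":{"type":"array"},"dp":{"type":"array"},"fingers":{"type":"array"},"force":{"type":"number"}},"required":["rot","dp","fingers"]}

```bash
mkdir -p pics; cat > h.py <<'E'
import numpy as np,cv2
from station import r
E
python3 - <<'E'
from h import *
s=r.state();print(s)
for n in ("scene","side","wrist"):
    p,d=r.snapshot(n);cv2.imwrite(f"pics/{n}0.png",p);np.savez(f"pics/{n}0.npz",p=p,d=d)
    print(n,r.calibration(n))
E
```

```text
{'time_s': 0.0, 'joint_positions': array([-1.15115277e-01,  3.59524149e-01,  1.51146218e+00, -7.79567877e-06,
        1.27247197e+00, -1.15095878e-01]), 'dq': array([ 0.00100936, -0.00078167,  0.00191209,  0.00014235,  0.00130595,
        0.00050454]), 'joint_efforts': array([ 1.96551155e-03, -5.27614331e+01, -2.78626120e+01, -6.37880498e-05,
        1.32890840e-02, -2.81424428e-05]), 'tool_pos': array([5.99312491e-01, 5.98651292e-05, 2.30430853e-01]), 'ee_rot': array([ 7.07112520e-01,  7.07100428e-01, -5.82403251e-04, -7.28684322e-04]), 'contact_force': array([-0.34006525,  0.53571628,  0.4887834 ]), 'ft_torque': array([ 0.02313692,  0.02107902, -0.03007708]), 'width': 0.08532206226705556}
scene {'fx': 411.14443692177133, 'fy': 411.14443692177133, 'cx': 281.41264561592334, 'cy': 206.66430213368736, 'view': array([[ 0.78423837,  0.620367  ,  0.01072216, -0.49318814],
       [-0.33397417,  0.40750418,  0.84994211,  0.04545367],
       [ 0.52290671, -0.67013814,  0.52676697, -1.32788205],
       [ 0.        ,  0.        ,  0.        ,  1.        ]])}
side {'fx': 402.3466715828479, 'fy': 402.3466715828479, 'cx': 280.1288788662951, 'cy': 208.4709769757203, 'view': array([[-0.99140972, -0.1288538 ,  0.02243783,  0.58460384],
       [ 0.08930616, -0.54156906,  0.83589914, -0.07443655],
       [-0.09555715,  0.83072237,  0.54842427, -0.90255372],
       [ 0.        ,  0.        ,  0.        ,  1.        ]])}
wrist {'fx': 325.19226210127806, 'fy': 325.19226210127806, 'cx': 277.7848801499336, 'cy': 206.1600226871443, 'mount': array([[ 5.25389945e-05,  9.62702133e-01,  2.70563488e-01,
         6.75458932e-02],
       [ 9.99999703e-01, -2.58673462e-04,  7.26212232e-04,
         4.35771799e-05],
       [ 7.69113659e-04,  2.70563369e-01, -9.62701860e-01,
        -1.42883558e-01],
       [ 0.00000000e+00,  0.00000000e+00,  0.00000000e+00,
         1.00000000e+00]])}
```

View pics/scene0.png

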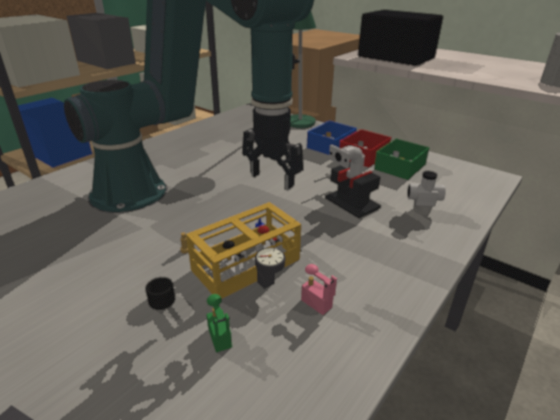

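View pics/side0.png

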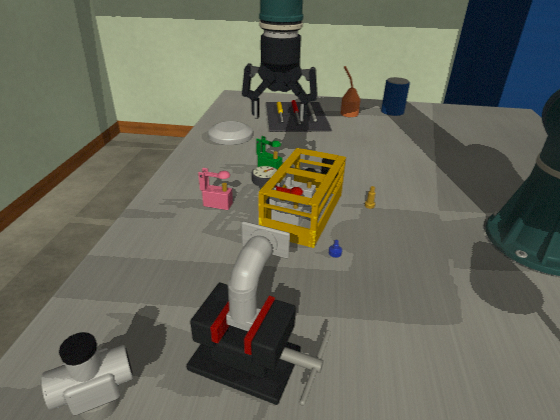

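View pics/wrist0.png

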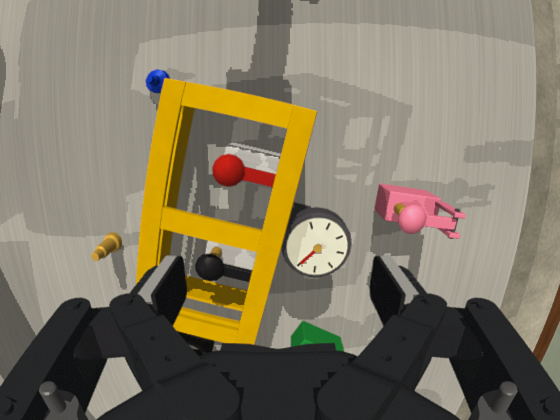

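The wrist view shows the red pad at about (229,170) in the far window, the black pad at (210,267) in the near one, and the gauge at (318,243). Next I'll measure them.

```bash
cat >> h.py <<'E'
from scipy.spatial.transform import Rotation as R
def T(s):
    M=np.eye(4);M[:3,:3]=R.from_quat(s["ee_rot"]).as_matrix();M[:3,3]=s["tool_pos"];return M
def wrist_pts(d,s):
    c=r.calibration("wrist");v,u=np.mgrid[:420,:560]
    a=(u-c["cx"])/c["fx"];b=(v-c["cy"])/c["fy"];th=np.hypot(a,b)+1e-9
    k=np.tan(th)/th
    P=np.stack([a*k*d,-b*k*d,-d,np.ones_like(d)],-1)
    return (P@(T(s)@c["mount"]).T)[...,:3]
def fixed_pts(n,d):
    c=r.calibration(n);v,u=np.mgrid[:420,:560]
    P=np.stack([(u-c["cx"])/c["fx"]*d,-(v-c["cy"])/c["fy"]*d,-d,np.ones_like(d)],-1)
    return (P@np.linalg.inv(c["view"]).T)[...,:3]
def masks(p):
    h=cv2.cvtColor(p,cv2.COLOR_BGR2HSV).astype(int);H,S,V=h[...,0],h[...,1],h[...,2]
    return dict(yellow=(H>18)&(H<32)&(S>180)&(V>90),red=((H<6)|(H>175))&(S>180)&(V>70),blue=(H>105)&(H<130)&(S>150)&(V>60))
def top(X,m,lo,hi):
    return X[m&(X[...,2]>lo)&(X[...,2]<hi)]
E
cat > m.py <<'E'
from h import *
def rep(X,p,d,tag):
    m=masks(p);ok=d>0
    y=top(X,m["yellow"]&ok,.100,.12)
    rect=cv2.minAreaRect(y[:,:2].astype(np.float32)*1000)
    print(tag,"guard top n",len(y),"zmed",np.median(y[:,2]),rect)
    q=top(X,m["red"]&ok,.086,.105)
    q=q[np.hypot(*(q[:,:2]-np.array(rect[0])/1000).T)<.13]
    if len(q):print("red n",len(q),"zmax",np.percentile(q[:,2],98), cv2.minAreaRect(q[:,:2].astype(np.float32)*1000), "tops",q[q[:,2]>q[:,2].max()-.003].mean(0))
E
python3 - <<'E'
from m import *
s=r.state()
z=np.load("pics/wrist0.npz");X=wrist_pts(z["d"],s);rep(X,z["p"],z["d"],"wrist")
for uv in [(229,170),(229,160),(220,170),(238,170),(270,180),(210,267),(197,222),(300,150),(318,243),(158,80),(115,243),(230,200)]: print(uv,X[uv[1],uv[0]].round(4))
for n in("scene","side"):
    z=np.load(f"pics/{n}0.npz");rep(fixed_pts(n,z["d"]),z["p"],z["d"],n)
E
```

```text
wrist guard top n 15591 zmed 0.11038574670778628 ((538.965576171875, -27.913497924804688), (240.46661376953125, 129.8651123046875), 76.29209899902344)
red n 1174 zmax 0.0968637749353273 ((592.5587158203125, -9.216304779052734), (39.91363525390625, 124.30720520019531), 44.28157043457031) tops [0.55524411 0.02042108 0.09602842]
(229, 170) [0.5568 0.0224 0.0966]
(229, 160) [0.5566 0.0308 0.0939]
(220, 170) [0.5486 0.0222 0.0953]
(238, 170) [0.5644 0.0219 0.0943]
(270, 180) [0.5921 0.0116 0.0875]
(210, 267) [ 0.534  -0.071   0.0966]
(197, 222) [ 0.5285 -0.0209  0.1098]
(300, 150) [0.617  0.0411 0.1117]
(318, 243) [ 0.6369 -0.0476  0.0915]
(158, 80) [0.4656 0.1144 0.0212]
(115, 243) [ 0.3861 -0.0835  0.0142]
(230, 200) [ 5.417e-01 -2.980e-02 -2.000e-04]
scene guard top n 0 zmed nan ((0.0, 0.0), (0.0, 0.0), 0.0)
side guard top n 1715 zmed 0.11109781931568158 ((536.7025756835938, -28.554534912109375), (244.0142364501953, 131.39305114746094), 75.76811981201172)
red n 123 zmax 0.09758619000540888 ((572.6824340820312, 19.316984176635742), (19.69594955444336, 65.47321319580078), 72.1490707397461) tops [0.55259958 0.02231427 0.09635646]
  return _methods._mean(a, axis=axis, dtype=dtype,
  ret = ret.dtype.type(ret / rcount)
```

Call:
jog_arm(rot=[[0,0,0.03],[0,0,0.06],[0,0,0.09],[0,0,0.114],[0,0,0.114],[0,0,0.114],[0,0,0.114],[0,0,0.114],[0,0,0.114],[0,0,0.114]], dp=[[0.01,-0.02,0],[0.02,-0.045,0],[0.032,-0.07,0],[0.044,-0.094,0],[0.044,-0.094,0],[0.044,-0.094,0],[0.044,-0.094,0],[0.044,-0.094,0],[0.044,-0.094,0],[0.044,-0.094,0]], fingers=[1,1,1,1,1,1,1,1,1,1], force=40)

```text
time_s: 1.15
tool_pos: [0.5527, 0.0219, 0.2306]
ee_rot: [0.786, 0.618, -0.001, -0.0]
contact_force: [0.2, -0.1, -0.4]
width: 0.0001
```

```bash
python3 - <<'E'
from m import *
s=r.state();print(s["time_s"],s["tool_pos"],s["width"],s["contact_force"],R.from_quat(s["ee_rot"]).as_matrix().round(3))
p,d=r.snapshot("wrist");cv2.imwrite("pics/wrist1.png",p);X=wrist_pts(d,s);rep(X,p,d,"wrist")
p2,d2=r.snapshot("side");cv2.imwrite("pics/side1.png",cv2.resize(p2[60:280,150:420],None,fx=2.5,fy=2.5))
rep(fixed_pts("side",d2),p2,d2,"side")
np.savez("pics/w1.npz",p=p,X=X)
E
```

```text
1.15 [0.55272143 0.02187324 0.23062078] 9.452005887517124e-05 [ 0.15072335 -0.10757203 -0.41001756] [[ 0.236  0.972 -0.001]
 [ 0.972 -0.236  0.   ]
 [-0.    -0.001 -1.   ]]
wrist guard top n 11972 zmed 0.11027345853317758 ((540.573486328125, -21.691757202148438), (227.52931213378906, 129.72784423828125), 76.44732666015625)
red n 1165 zmax 0.09671861956765677 ((593.2106323242188, -8.332916259765625), (40.97102355957031, 124.2696304321289), 43.93880081176758) tops [0.55482672 0.02029436 0.09583048]
side guard top n 1710 zmed 0.11109840216739209 ((537.0169067382812, -27.947891235351562), (242.8200225830078, 131.132568359375), 76.30801391601562)
red n 121 zmax 0.09791783476921953 ((572.9933471679688, 19.147037506103516), (18.96377182006836, 65.94227600097656), 72.59064483642578) tops [0.55305179 0.02290662 0.09676874]
```

View pics/wrist1.png

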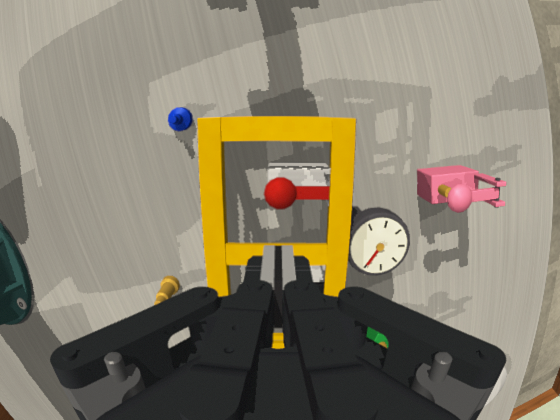

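View pics/side1.png

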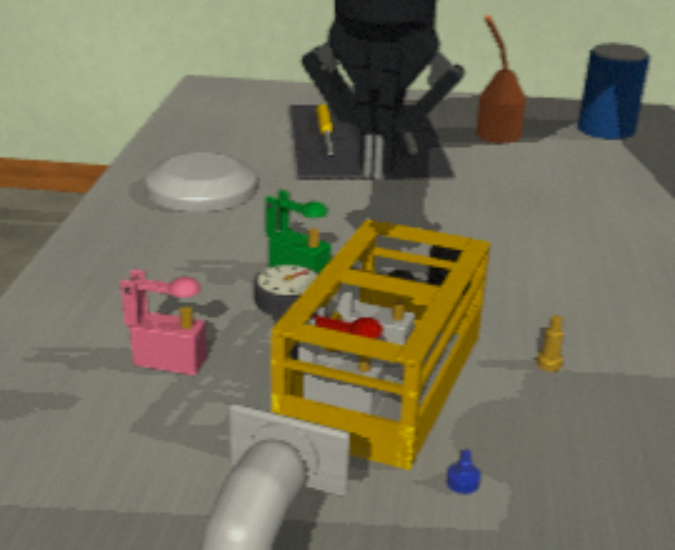

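```bash
python3 - <<'E'
from m import *
s=r.state();z=np.load("pics/w1.npz");X=z["X"]
t=((X-s["tool_pos"])@R.from_quat(s["ee_rot"]).as_matrix()).reshape(-1,3)
for a in range(-90,6,6):
    q=t[(t[:,2]>=a)&0>0] if 0 else t[(t[:,2]*1000>=a)&(t[:,2]*1000<a+6)&(abs(t[:,0])<.1)&(abs(t[:,1])<.1)]
    if len(q):print(a,len(q),"y",(q[:,1].min()*1e3).round(1),(q[:,1].max()*1e3).round(1),"x",(q[:,0].min()*1e3).round(1),(q[:,0].max()*1e3).round(1))
E
```

```text
-90 7204 y -61.8 62.9 x -1.3 17.4
-84 4847 y -59.6 60.7 x -7.6 17.5
-78 5080 y -54.9 55.7 x -8.6 17.2
-72 3560 y -49.8 53.0 x -8.7 17.0
-66 2121 y -46.0 46.1 x -10.0 16.3
-60 3859 y -41.1 41.9 x -9.8 13.1
-54 2161 y -35.8 37.4 x -12.9 13.3
-48 1200 y -30.1 31.9 x -13.3 13.2
-42 716 y -18.1 17.9 x -12.7 11.9
-36 258 y -13.2 14.0 x 5.5 10.6
-30 442 y -13.1 14.1 x 5.3 10.6
-24 395 y -13.2 14.1 x 5.0 10.8
-18 376 y -13.1 13.9 x 4.9 10.6
-12 281 y -12.4 13.8 x 5.2 10.7
-6 51 y -6.4 10.6 x 5.5 10.5
```

Call:
jog_arm(rot=[[0,0,0],[0,0,0],[0,0,0],[0,0,0],[0,0,0],[0,0,0],[0,0,0],[0,0,0],[0,0,0],[0,0,0]], dp=[[0,0,0.03],[0,0,0.07],[0,0,0.11],[0,0,0.15],[0,0,0.18],[0,0,0.21],[0,0,0.23],[0,0,0.245],[0,0,0.255],[0,0,0.255]], fingers=[1,1,1,1,1,1,1,1,1,1])

```text
time_s: 2.25
tool_pos: [0.5522, 0.022, 0.1028]
ee_rot: [0.786, 0.618, -0.001, -0.001]
contact_force: [-0.5, -0.7, 0.7]
width: -0.0001
```

```bash
python3 - <<'E'
from m import *
s=r.state();print(s["time_s"],s["tool_pos"],s["contact_force"],R.from_quat(s["ee_rot"]).as_matrix().round(3))
p,d=r.snapshot("side");cv2.imwrite("pics/side2.png",cv2.resize(p[100:280,200:400],None,fx=3,fy=3))
p,d=r.snapshot("wrist");cv2.imwrite("pics/wrist2.png",p)
E
```

```text
2.25 [0.5522206  0.02201808 0.10278478] [-0.47998839 -0.68811307  0.71271372] [[ 0.236  0.972 -0.002]
 [ 0.972 -0.236  0.   ]
 [-0.    -0.002 -1.   ]]
```

View pics/side2.png

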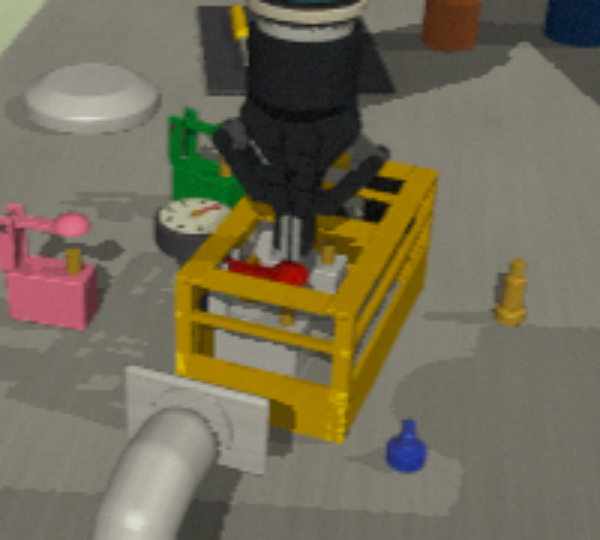

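View pics/wrist2.png

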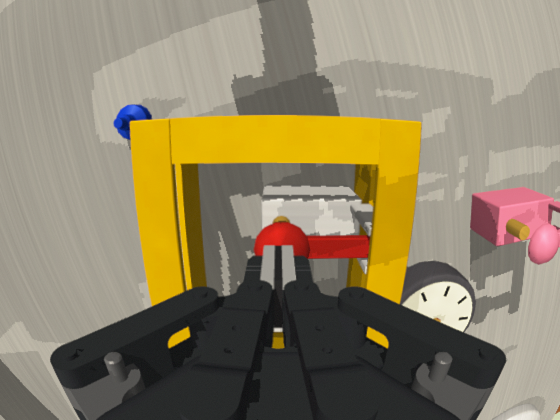

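The closed fingers are in the far window with the red pad just below them, at about (282,240) in the wrist view. I'm pressing slowly now.

Call:
jog_arm(rot=[[0,0,0],[0,0,0],[0,0,0],[0,0,0],[0,0,0],[0,0,0],[0,0,0],[0,0,0],[0,0,0],[0,0,0]], dp=[[0,0,0.007],[0,0,0.014],[0,0,0.02],[0,0,0.026],[0,0,0.031],[0,0,0.036],[0,0,0.039],[0,0,0.041],[0,0,0.041],[0,0,0.041]], fingers=[1,1,1,1,1,1,1,1,1,1])

```text
time_s: 3.35
tool_pos: [0.5523, 0.022, 0.0828]
ee_rot: [0.786, 0.618, -0.001, -0.001]
contact_force: [-2.8, 0.2, 3.3]
width: -0.0004
```

```bash
python3 - <<'E'
from m import *
s=r.state();print(s["time_s"],s["tool_pos"],s["contact_force"])
p,d=r.snapshot("side");cv2.imwrite("pics/side3.png",cv2.resize(p[140:260,240:360],None,fx=5,fy=5))
E
```

```text
3.35 [0.5523405  0.0220487  0.08283675] [-2.81405613  0.23306324  3.31744287]
```

View pics/side3.png

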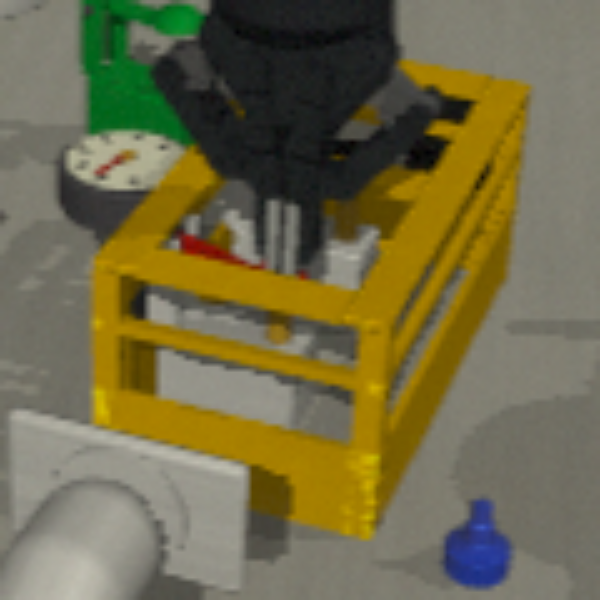

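The lever is going down and the force is still only the spring's, about 3.3 N. I'll creep on towards the stop.

Call:
jog_arm(rot=[[0,0,0],[0,0,0],[0,0,0],[0,0,0],[0,0,0],[0,0,0],[0,0,0],[0,0,0],[0,0,0],[0,0,0]], dp=[[0,0,0.001],[0,0,0.002],[0,0,0.003],[0,0,0.004],[0,0,0.004],[0,0,0.004],[0,0,0.004],[0,0,0.004],[0,0,0.004],[0,0,0.004]], fingers=[1,1,1,1,1,1,1,1,1,1])

```text
time_s: 4.4
tool_pos: [0.5525, 0.022, 0.0809]
ee_rot: [0.786, 0.618, -0.0, -0.0]
contact_force: [-3.5, 1.0, 4.6]
width: 0.0002
```

Call:
jog_arm(rot=[[0,0,0],[0,0,0],[0,0,0],[0,0,0],[0,0,0],[0,0,0],[0,0,0],[0,0,0],[0,0,0],[0,0,0]], dp=[[0,0,0.001],[0,0,0.002],[0,0,0.003],[0,0,0.003],[0,0,0.003],[0,0,0.003],[0,0,0.003],[0,0,0.003],[0,0,0.003],[0,0,0.003]], fingers=[1,1,1,1,1,1,1,1,1,1])

```text
time_s: 5.4
tool_pos: [0.5526, 0.022, 0.0804]
ee_rot: [0.786, 0.618, -0.0, -0.0]
contact_force: [-6.5, 1.4, 12.6]
width: -0.0002
```

The force jumped to 12.6 N while z stalled at 0.0804, so the lever is on its stop. Now I hold it.

Call:
jog_arm(rot=[[0,0,0],[0,0,0],[0,0,0],[0,0,0],[0,0,0],[0,0,0],[0,0,0],[0,0,0],[0,0,0],[0,0,0]], dp=[[0,0,0.002],[0,0,0.002],[0,0,0.002],[0,0,0.002],[0,0,0.002],[0,0,0.002],[0,0,0.002],[0,0,0.002],[0,0,0.002],[0,0,0.002]], fingers=[1,1,1,1,1,1,1,1,1,1])

```text
time_s: 6.4
tool_pos: [0.5527, 0.022, 0.0803]
ee_rot: [0.786, 0.618, -0.0, -0.0]
contact_force: [-6.3, 0.6, 14.5]
width: -0.0001
```

Call:
jog_arm(rot=[[0,0,0],[0,0,0],[0,0,0],[0,0,0],[0,0,0],[0,0,0],[0,0,0],[0,0,0],[0,0,0],[0,0,0]], dp=[[0,0,0.002],[0,0,0.002],[0,0,0.002],[0,0,0.002],[0,0,0.002],[0,0,0.002],[0,0,0.002],[0,0,0.002],[0,0,0.002],[0,0,0.002]], fingers=[1,1,1,1,1,1,1,1,1,1])

```text
time_s: 7.4
tool_pos: [0.5527, 0.022, 0.0803]
ee_rot: [0.786, 0.618, -0.0, 0.0]
contact_force: [-5.2, 1.4, 13.8]
width: -0.0
```

```bash
python3 - <<'E'
from m import *
s=r.state();print(s["time_s"],s["tool_pos"],s["contact_force"])
p,d=r.snapshot("side");cv2.imwrite("pics/side4.png",cv2.resize(p[140:260,240:360],None,fx=5,fy=5))
X=fixed_pts("side",d);m=masks(p)["red"]&(d>0)
x=np.array([.9715,-.237]);q=X[m]-np.array([.5555,.0215,0]);u=q[:,:2]@x;w=q[:,:2]@np.array([.237,.9715])
k=(abs(w)<.02)&(u>.005)&(u<.06)&(q[:,2]>.06);print(k.sum(),np.polyfit(u[k],q[k,2],1))
E
```

```text
7.4 [0.55267713 0.02197542 0.08027687] [-5.15859236  1.37405626 13.77263782]
19 [0.26905454 0.07433703]
```

View pics/side4.png

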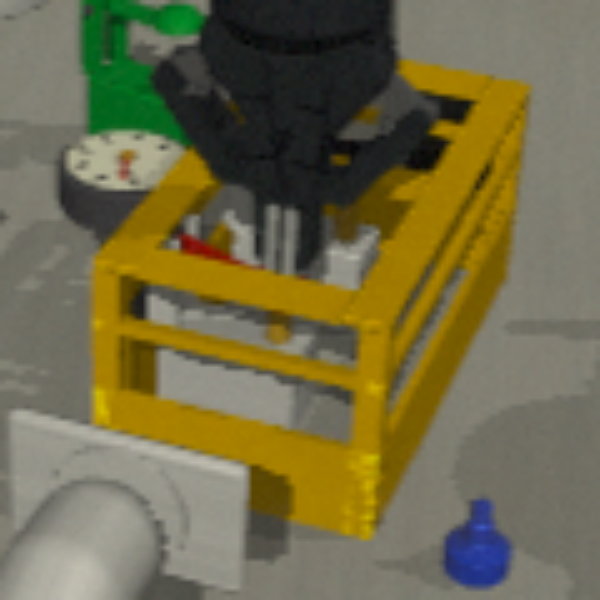

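The gauge needle has swung, the force is steady at about 14 N and the lever slope is about 0.27 rad. It has been held on its stop for over 2 s, so I'm drawing straight up.

Call:
jog_arm(rot=[[0,0,0],[0,0,0],[0,0,0],[0,0,0],[0,0,0],[0,0,0],[0,0,0],[0,0,0],[0,0,0],[0,0,0]], dp=[[0,0,-0.01],[0,0,-0.03],[0,0,-0.06],[0,0,-0.1],[0,0,-0.15],[0,0,-0.2],[0,0,-0.25],[0,0,-0.28],[0,0,-0.3],[0,0,-0.3]], fingers=[1,1,1,1,1,1,1,1,1,1])

```text
time_s: 8.45
tool_pos: [0.554, 0.0218, 0.2319]
ee_rot: [0.786, 0.618, 0.001, 0.001]
contact_force: [0.3, -0.5, -0.2]
width: -0.0003
```

```bash
python3 - <<'E'
from m import *
s=r.state();print(s["time_s"],s["tool_pos"],s["contact_force"])
p,d=r.snapshot("wrist");cv2.imwrite("pics/wrist5.png",p);rep(wrist_pts(d,s),p,d,"w")
p,d=r.snapshot("side");cv2.imwrite("pics/side5.png",p);rep(fixed_pts("side",d),p,d,"s")
E
```

```text
8.45 [0.55395536 0.02184033 0.23185279] [ 0.27850172 -0.5057843  -0.17298219]
w guard top n 11857 zmed 0.11024067579206048 ((540.201904296875, -22.204544067382812), (228.42030334472656, 129.66824340820312), 76.05500030517578)
red n 1142 zmax 0.09677111924599066 ((593.117431640625, -8.264572143554688), (41.43363571166992, 124.62667846679688), 43.984127044677734) tops [0.55477567 0.01998597 0.09570102]
s guard top n 1711 zmed 0.11109863140254128 ((537.218994140625, -27.504959106445312), (242.6116943359375, 130.5684814453125), 76.06024932861328)
red n 120 zmax 0.09726755460001474 ((571.3585815429688, 19.881832122802734), (21.706626892089844, 63.155235290527344), 80.03350830078125) tops [0.55249389 0.02250895 0.09634913]
```

View pics/side5.png

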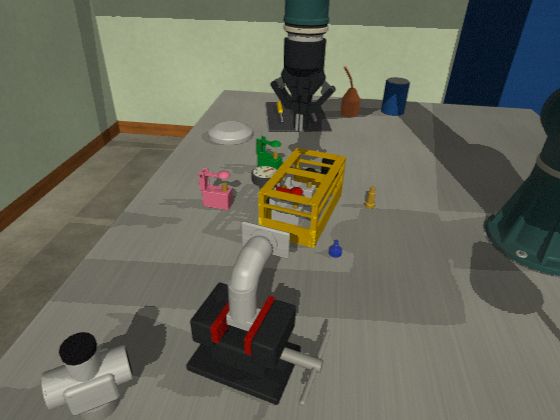

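The side view shows the fingers clear above the guard at about (305,100), the red pad back up at (297,192), and the knob (335,248) and jet holder (370,197) where they were. I'm handing the job in.

```bash
python3 -c "
from station import r
print(r.job_done())"
```

```text
the job is handed in; nothing more can be done
None
```

The red lever was pressed through its own window, held on its stop for a little over 2 s, and released. The job was handed in at about 8.5 s, and the hand-in reports no verdict.

- **Press:** I used closed fingers lined up with the guard. The stop showed as a jump in force from 4.6 N to about 14 N, with the fingertips stalling at 80.3 mm above the bench. The gauge needle also swung.
- **Lever angle:** a coarse fit from the side camera (19 pixels) gave about 0.27 rad, against the 0.30 rad stop. The force jump is the stronger evidence that it was fully down.
- **Release:** I drew straight up. The red pad is back at about 96–97 mm, as at the start. The fingertips are at 232 mm, so the grasp point is at about 251 mm, and the contact force is about zero.
- **Not touched:** forces while lowering and retracting were at noise level (within about 1 N). In the last side picture the guard, jet holder, knob and vise look unmoved. The boot was hidden in the final views, and I did not measure the black lever separately. The fingers never went near either.
- **Disagreement:** the wrist and side cameras placed the red pad about 2–3 mm apart, which is about what the calibration allows.

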